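# Put the varnish tin away in the door rack and snap the cupboard shut

### The job

Pull the little cupboard's door open past its roller catch and swing it wide, then stand the tall narrow tin upright in the empty bay of the rack on the inside of the door and let go of it. Then push the door shut until the catch snaps and it stays fully home, gently: do not slam it or force it against its rubber buffer, and do not disturb the other things on the table.

Things in the scene. Friction and masses are not known exactly. Their poses are not given: they have to be found in the camera images.
- cupboard: Low wooden table-top cupboard, 174 mm deep, 220 wide, 190 high, fixed. Origin: on the table under the middle of its front plane (the closed door's inner face). Axes: x into the cupboard, y to the hinge side (left, seen from the robot), z up. A sprung roller, 12 mm across, hangs inside under the top, 85 mm to -y and 17 mm behind the front plane; the door's strike must ride under it.
- door (a joint): Door angle, rad: 0 shut on its buffer, growing as it opens towards the robot (clockwise from above) to 1.9; it stays where left. Shutting, the roller resists from about 0.06 to 0.015 by up to about 12 N at the handle; below 0.015 it draws the door shut by itself and holds it with about 5 N, to be overcome to open it. A door not snapped in stands at 0.05 or more.
- door_hinge (a point): Point on the upright hinge line, 98 mm above the table; turns with the door. Door's axes: x square to the panel towards its inner side (into the cupboard when shut), -y along the panel from hinge to free edge, z up. Panel: inner face x = 0, outer face x = -16 mm, free edge y = -220 mm, 8 to 188 mm above the table; 0.6 kg.
- door_handle (a point): Grip point of the handle, an upright round steel bar 12 mm thick outside the door near its free edge: in the door's axes x = -56, y = -185 mm. Bar from 95 to 178 mm above the table, grip point at 160; thin struts to the panel at 104 and 118; 34 mm free behind it. Pinch it from above with a finger on either side along the panel, or push it. Axes: the door's.
- rack_bay (a point): Middle of the floor of the rack's empty bay, inside the door, 62 mm above the table; in the door's axes x = 32.5, y = -139 mm. Bay 62 mm along the panel, 65 mm from panel to lip; lip and partitions 5 mm thick, 43 mm above its floor. The bay nearer the hinge holds a fixed white pot 42 mm high. Reached from above with the door wide open. Axes: the door's.
- tin_center (a point): Middle (half-way up) of the tall narrow tin, a plain straight metal cylinder with a paper band, 44 mm across, 110 mm high, 0.15 to 0.31 kg, standing on the table. In the rack, grip it near its top (up to 25 mm below its lid) so that the gripper's body clears the door's top edge.
- buffer: Small black rubber buffer, 12 mm ball, on the front edge of the cupboard's side wall away from the hinge, 120 mm above the table, that the shut door rests against (206 to 214 mm from the hinge line). Do not press the door on it with more than 20 N.
- squat_tin: Bystander: wide low metal tin, 60 mm across, 55 mm high. Origin under its middle.
- squeezer: Bystander: white bottle with a red cap, 52 mm across, 150 mm high. Origin under its middle.
- goblet: Bystander: gilded wooden goblet, 60 mm across, 85 mm high. Origin under its middle.
- bowl: Bystander: gilded bowl, 120 mm across, 55 mm high. Origin under its middle.
- brush_jar: Bystander: glass jar with brushes, 72 mm across, 190 mm high with the brushes. Origin under its middle.
- paint_cup_a: Bystander: yellow paint cup, 60 mm across, 50 mm high. Origin under its middle.
- paint_cup_b: Bystander: black paint cup, 60 mm across, 50 mm high. Origin under its middle.

How it is judged (in metres and radians):
On the way, in this order (a step that is already met when the one before it is completed fails the run):
1. the door is pulled wide open (over 1.0 rad) (value of joint door above 1 rad), for 0.2 s.
2. the tin stands upright in the rack's empty bay, let go, with the door still open (x of tin_center in the frame of rack_bay between -0.014 and 0.014 m and y of tin_center in the frame of rack_bay between -0.014 and 0.014 m and z of tin_center in the frame of rack_bay below 0.06 m and angle between tin_center's own z axis and vertical below 0.1 rad and contact force between the fingers and tin below 0.1 N and value of joint door above 0.5 rad), for 0.2 s.
At the end, for the whole second after the job is handed in: The door is shut, snapped in behind the roller (under 0.012 rad) and still, with the tin standing upright (within 0.1 rad) on the floor of the empty bay of its rack (value of joint door below 0.012 rad and velocity of joint door between -0.02 and 0.02 rad/s and x of tin_center in the frame of rack_bay between -0.014 and 0.014 m and y of tin_center in the frame of rack_bay between -0.014 and 0.014 m and z of tin_center in the frame of rack_bay below 0.06 m and angle between tin_center's own z axis and vertical below 0.1 rad); the robot touches nothing.
It fails at once if the door is slammed or forced against its buffer (over 20 N) (contact force between buffer and anything else above 20 N).
It fails at once if a bystander is moved more than 30 mm (distance of any of squat_tin, squeezer, goblet, bowl, brush_jar, paint_cup_a, paint_cup_b from where it was at the start of the episode above 0.03 m).
It also fails if it takes over 72 s, if anything falls off the work surface, if the arm or the gripper's body presses on something with over 40 N, if the wrist force passes 120 N, or if a joint passes its speed limit or range.

### The arm

A 7-joint arm with a two-finger parallel gripper is mounted at the origin on the work surface. World frame = base frame: x ahead of the robot, y to its left, z up, the work surface at z = 0. Lengths are in m, angles in degrees, forces in N, time in s.
With the tool pointing down it reaches from about 0.425 to 1.025 m from the base axis. Payload 9.4 kg.
Tool frame: the origin (TCP) lies on the centre line of the jaws, within the pads' length; the fingertips stand 8 mm ahead of it and the grasp point (between the pads) lies 11 mm behind it (robot.tip_extent is the distance from the TCP to the fingertips, in m); z points along the fingers, y is the line along which they close (so a half turn about z gives the same grasp; the last joint's range is limited). The gripper opens to 93 mm and grips with 3 to 60 N. Pads are 15 mm wide; open, the fingers measure 128 mm over their backs; the gripper's body (75 mm by 188 mm) begins 65 mm behind the grasp point.
Start: joints at [58.745, 34.337, -0.143, 91.639, 0.103, 54.024, -4.572], TCP at [0.328, -0.647, 0.19] pointing down, gripper open.
Joint ranges: [-147.43, 147.43], [-19.82, 112.94], [-74.19, 73.91], [6.32, 146.72], [-59.91, 239.91], [6.04, 106.73], [-150.56, 150.56]. Speed limits (degrees/s): [127.2, 127.2, 172.46, 172.46, 180, 180, 180].

### API

Orientations are given as a 3x3 rotation matrix whose columns are the frame's x, y, z axes.
In Python, from plant import readout, imaging, robot gives the robot as it stands. The module is installed in compiled form; this text tells all that it offers.
- The arm moves only by the tool carry_out, never from a script. Its argument "deltas" is text: rows parted by semicolons, each of 5 numbers parted by spaces: the shift along the tool's x, y, z in units of 0.08 m (1.0 is 0.08 m), then the turn about the tool's z in units of 2 rad (1.0 is 2 rad), then the opening, from 0 (shut) to 1 (fully open). A call has 1 to 12 rows; each row is the pose to reach, as a shift and turn from the pose commanded when the call began, along the tool's axes at that moment; what a row does not reach only later rows make up. A row lasts 1/8 s, in which the tool goes at most 62.5 mm and 10.7 degrees, less where a joint would pass 70% of its speed; a pose out of reach is approached as far as the arm can. A call with a number of a shift or a turn outside -1 to 1 is refused whole. A call with a gripper value outside its range is refused whole. The fingers move at their own pace and stop on an object; "squeeze" is the grip in N (left out, the last holds). Time passes only in rows, so rows that repeat a pose let the fingers close. It gives the time, the measured TCP pose, the force, the opening and the grip force at its end, in the units of the state.
- readout.get_state(): the state, without advancing time (a new reading comes with each control period).
- imaging.read_camera(name): name is "scene" or "side" or "wrist"; returns a dict with "pixels" (384x512x3 uint8, red, green, blue), "camera_matrix" (3x3 intrinsics, pixels), "world_from_camera" (4x4, takes a point from camera to world coordinates); the wrist camera has in their place "tool_from_camera" (4x4, takes a point from camera to tool coordinates, whose origin is the TCP and whose axes are the flange's). Camera axes: x right, y up, looking along -z (the intrinsics and any distortion apply to the point x, -y, -z); pixel columns grow to the right and rows downward; lengths in m; the calibration is good to about 2 mm. A picture is of the moment at which its call begins: read the wrist's pose just before it. There is no depth.
- robot.hand_in(): hands the job in; it is judged then, once.
The state is a dict: "clock": time; "joint_positions": joint angles; "joint_vel": joint speeds; "joint_torque": joint torques, N m; "tcp_pos": TCP position; "orientation": TCP orientation; "force": force on the tool from outside, world axes, zero at the start; "torque": the same for the moment, N m; "gripper_width": opening from 0.0 (shut) to 1.0 (fully open); "gripper_force": force on a finger pad.
Only numpy, scipy, OpenCV 4.12 (cv2) and the standard library are available. Lean on these libraries where they do the work, as an engineer would, in place of code of your own. Each camera call takes 0.05 s, during which the arm holds its last target. There are 200 camera calls.

## Working session

There is one attempt and no reset: what is moved stays moved. The work goes in short steps, Python scripts to look and compute and a tool call to move; the robot and the scene stay as the last step left them, time stands still between calls to the robot, and variables do not carry over. Pictures are saved under pics/ and viewed, at most 10 in all, crops included, and the job is handed in when it is done.

Besides the shell and the picture viewer there is one more tool, called after "Call:" by a JSON object that holds its "method" and its "body", one argument or row to a line. carry_out: Moves the arm, as the interface text tells. Shifts and turns lie within -1 to 1; 1 stands for 0.08 m of shift or 2 rad of turn. Its arguments: {"type":"object","properties":{"deltas":{"type":"string"},"squeeze":{"type":"number"}},"required":["deltas"]}

```bash
mkdir -p pics
cat > h.py <<'E'
import numpy as np, cv2
from plant import readout, imaging, robot
def shot(name,fn=None):
    s=readout.get_state(); d=imaging.read_camera(name)
    if fn: cv2.imwrite('pics/'+fn,d['pixels'][:,:,::-1])
    K=np.array(d['camera_matrix'])
    if name=='wrist':
        T=np.eye(4);T[:3,:3]=np.array(s['orientation']);T[:3,3]=s['tcp_pos']
        W=T@np.array(d['tool_from_camera'])
    else: W=np.array(d['world_from_camera'])
    np.savez('pics/'+name+'.npz',K=K,W=W,p=d['pixels'])
    return d['pixels'],K,W,d
def ray(K,W,u,v):
    r=np.linalg.inv(K)@[u,v,1]; return W[:3,3],W[:3,:3]@(r*[1,-1,-1])
def atz(K,W,u,v,z):
    o,d=ray(K,W,u,v); return o+d*(z-o[2])/d[2]
def proj(K,W,p):
    q=W[:3,:3].T@(np.array(p)-W[:3,3]); q=K@(q*[1,-1,-1]); return q[:2]/q[2]
E
python3 - <<'E'
from h import *
s=readout.get_state(); print(s)
a=[]
for c in ('scene','side'):
    p,K,W,d=shot(c,c+'0.png'); print(c,K,W.round(4),[k for k in d])
E
```

```text
{'clock': 0.0, 'joint_positions': array([58.74405642, 34.38358049, -0.14528492, 91.67900471,  0.10110804,
       54.02459784, -4.57281201]), 'joint_vel': array([-0.02292697,  0.01530063,  0.00782217,  0.00167924,  0.02689636,
        0.00288278, -0.01494124]), 'joint_torque': array([-1.06402837e-03, -7.65070224e+01,  1.49669006e+00, -2.52349162e+01,
       -5.25447330e-02,  1.69891363e-02,  1.70473572e-04]), 'tcp_pos': array([ 0.32733057, -0.64631835,  0.18938392]), 'orientation': array([[ 8.92093009e-01,  4.51851129e-01, -7.87746464e-04],
       [ 4.51851801e-01, -8.92092070e-01,  1.29923751e-03],
       [-1.15680440e-04, -1.51498536e-03, -9.99998846e-01]]), 'force': array([ 0.69629097, -0.56070792,  0.21377537]), 'torque': array([ 0.01978335, -0.00695205, -0.04719917]), 'gripper_force': 0.0, 'gripper_width': 0.9982949946595006}
scene [[377.77287313   0.         253.45898329]
 [  0.         377.77287313 193.2006686 ]
 [  0.           0.           1.        ]] [[-0.5526 -0.5312  0.6423  1.3018]
 [ 0.8334 -0.3492  0.4283  0.4787]
 [-0.0032  0.772   0.6356  0.8174]
 [ 0.      0.      0.      1.    ]] ['pixels', 'camera_matrix', 'world_from_camera']
side [[384.42690899   0.         258.54134565]
 [  0.         384.42690899 188.80681421]
 [  0.           0.           1.        ]] [[-0.728   0.3113 -0.6108 -0.092 ]
 [-0.6853 -0.3539  0.6364  0.7242]
 [-0.0181  0.8819  0.471   0.6696]
 [ 0.      0.      0.      1.    ]] ['pixels', 'camera_matrix', 'world_from_camera']
```

View pics/scene0.png

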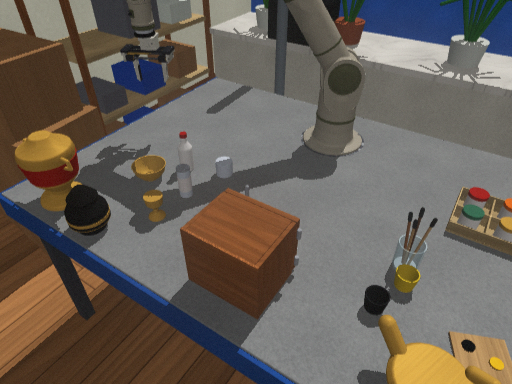

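View pics/side0.png

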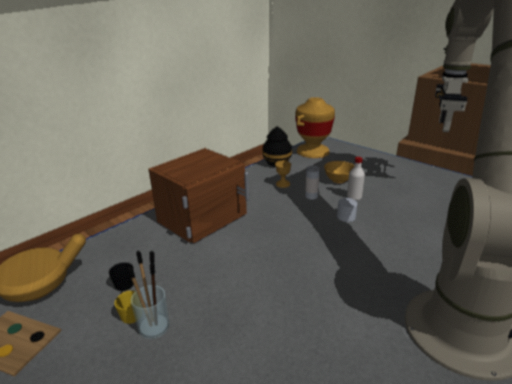

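The scene view shows the cupboard (top about 182-299, 190-250), the tin at about (184,181), and the handle tip at (247,189). In the side view the tin is at (312,183), the handle near (242,180), and the hinges at (187,200) and (187,232). I'll enlarge both views for measuring.

Run:
```python
from h import *
a=cv2.imread('pics/scene0.png')[120:320,120:310]; b=cv2.imread('pics/side0.png')[130:250,140:390]
a=cv2.resize(a,None,fx=3,fy=3,interpolation=cv2.INTER_CUBIC)
cv2.imwrite('pics/c1.png',a)
b=cv2.resize(b,None,fx=3.2,fy=3.2,interpolation=cv2.INTER_CUBIC);cv2.imwrite('pics/c2.png',b)
```

```text
(no output)
```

View pics/c1.png

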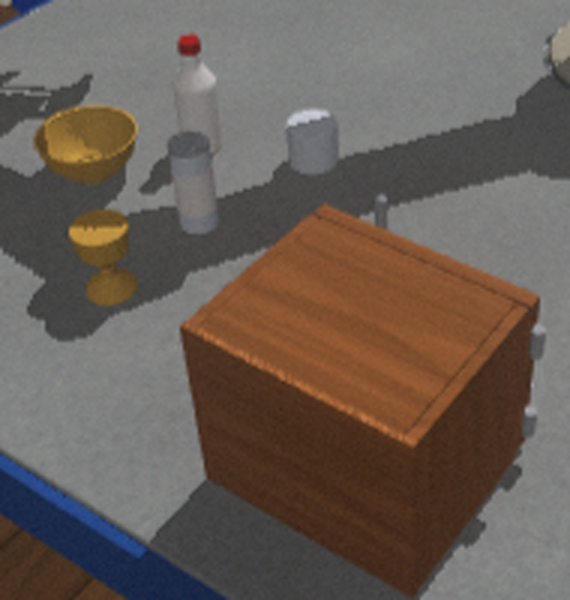

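View pics/c2.png

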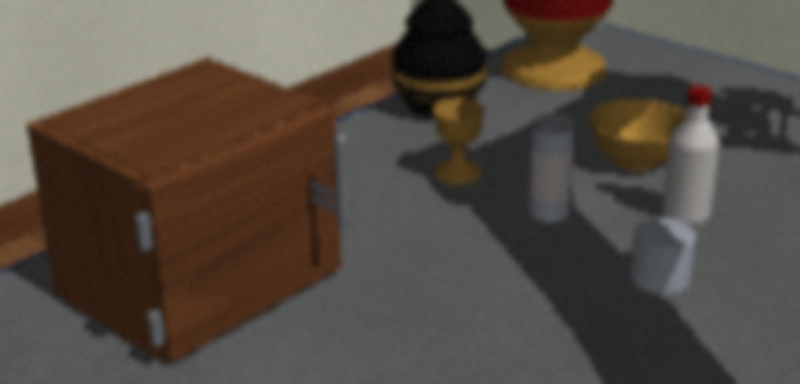

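```bash
cat > m1.py <<'E'
from h import *
from scipy.optimize import least_squares
A=np.load('pics/scene.npz');B=np.load('pics/side.npz')
def sc(u,v,z): return atz(A['K'],A['W'],120+u/3,120+v/3,z)[:2].round(4)
def sd(u,v,z): return atz(B['K'],B['W'],140+u/3.2,130+v/3.2,z)[:2].round(4)
# cupboard-frame points (x,y,z) & pixels
pts=[((-.016,-.11,.188),(325,207),(338,102)),((-.016,.11,.188),(539,298),(150,187)),((.174,.11,.19),(415,443),(30,127)),((.174,-.11,.19),(183,327),(208,60)),((-.056,-.075,.178),(381,196),(341,138))]
def f(p):
    x,y,t=p;c,s=np.cos(t),np.sin(t);r=[]
    for q,a,b in pts:
        w=[x+c*q[0]-s*q[1],y+s*q[0]+c*q[1],q[2]]
        r+=list(proj(A['K'],A['W'],w)-[120+a[0]/3,120+a[1]/3]); r+=list(proj(B['K'],B['W'],w)-[140+b[0]/3.2,130+b[1]/3.2])
    return np.array(r)
h1=sc(381,196,.178);print('handle',h1,sd(341,138,.178))
for q,a,b in pts: print(q,sc(*a,q[2]),sd(*b,q[2]))
r=least_squares(f,[.6,-.1,0.],loss='soft_l1');print(r.x,np.degrees(r.x[2]));print(f(r.x).reshape(-1,4).round(1))
for n,a,b,z in [('tin top',(190,143),(552,127),.11),('tin bot',(198,226),(549,214),.0),('squat',(310,120),(665,232),.055),('sqzr',(189,42),(700,95),.15),('goblet',(100,222),(458,107),.085),('bowl',(87,130),(640,117),.055)]:
    print(n,sc(*a,z),sd(*b,z))
E
python3 m1.py
```

```text
handle [0.6372 0.0144] [0.6393 0.0118]
(-0.016, -0.11, 0.188) [ 0.6878 -0.0109] [ 0.6826 -0.0281]
(-0.016, 0.11, 0.188) [0.6872 0.2028] [0.6786 0.199 ]
(0.174, 0.11, 0.19) [0.868 0.201] [0.8548 0.202 ]
(0.174, -0.11, 0.19) [ 0.8712 -0.0131] [ 0.8564 -0.0118]
(-0.056, -0.075, 0.178) [0.6372 0.0144] [0.6393 0.0118]
[0.69368582 0.08999598 0.00357232] 0.20467876409663152
[[-0.6 -3.1 -0.8  1.2]
 [ 0.9 -2.8  0.   0.3]
 [ 0.  -0.3 -1.9 -1.3]
 [-1.1 -1.8 -0.5 -1.5]
 [-0.   0.2 -0.4  0.5]]
tin top [ 0.6032 -0.2575] [ 0.5907 -0.253 ]
tin bot [ 0.6107 -0.2566] [ 0.5938 -0.2606]
squat [ 0.4354 -0.2272] [ 0.4305 -0.2258]
sqzr [ 0.4936 -0.3502] [ 0.4731 -0.3457]
goblet [ 0.7325 -0.2676] [ 0.734  -0.2696]
bowl [ 0.5955 -0.4334] [ 0.5963 -0.4392]
```

The cupboard's front plane is at x≈0.694 and its axis is aligned with the world. The hinge is at about (0.694, 0.200), the handle at (0.638, 0.013), and the tin at about (0.599, -0.256). The handle from the two cameras and the model agree to about 3 mm. I'm starting the transit.

Call:
{"method": "carry_out", "body": {
  "deltas": "0.5 -0.4 -0.75 0 1;1 -0.8 -0.75 0 1;1 -0.8 -0.75 0 1"
}}

```text
clock: 0.48
tcp_pos: [0.3738, -0.5494, 0.2516]
orientation: [[0.889, 0.458, 0.003], [0.458, -0.889, 0.001], [0.003, 0.001, -1.0]]
force: [-0.4, -0.7, -0.7]
gripper_width: 1.001
gripper_force: 0.0
```

Call:
{"method": "carry_out", "body": {
  "deltas": "0.7 -0.55 0 0 1;1 -0.8 0 0 1"
}}

```text
clock: 0.72
tcp_pos: [0.413, -0.4585, 0.2496]
orientation: [[0.892, 0.452, -0.001], [0.452, -0.892, 0.001], [0.0, -0.001, -1.0]]
force: [-0.3, -0.4, 0.5]
gripper_width: 0.996
gripper_force: 0.0
```

Call:
{"method": "carry_out", "body": {
  "deltas": "0.6 -0.48 0 0 1;1 -0.8 0 0 1"
}}

```text
clock: 0.98
tcp_pos: [0.4555, -0.3651, 0.2497]
orientation: [[0.892, 0.453, -0.001], [0.453, -0.892, 0.001], [-0.0, -0.001, -1.0]]
force: [-0.5, -0.4, 0.1]
gripper_width: 0.997
gripper_force: 0.0
```

Call:
{"method": "carry_out", "body": {
  "deltas": "0.6 -0.48 0 0 1;1 -0.8 0 0 1"
}}

```text
clock: 1.23
tcp_pos: [0.4981, -0.2718, 0.2497]
orientation: [[0.892, 0.453, -0.001], [0.453, -0.892, 0.001], [-0.0, -0.001, -1.0]]
force: [-0.3, -0.0, -0.3]
gripper_width: 0.998
gripper_force: 0.0
```

Call:
{"method": "carry_out", "body": {
  "deltas": "0.6 -0.48 0 0 1;1 -0.8 0 0 1"
}}

```text
clock: 1.48
tcp_pos: [0.5405, -0.1786, 0.2497]
orientation: [[0.892, 0.453, -0.001], [0.453, -0.892, 0.0], [-0.0, -0.001, -1.0]]
force: [0.8, -0.6, -0.2]
gripper_width: 0.998
gripper_force: 0.0
```

Call:
{"method": "carry_out", "body": {
  "deltas": "0.5 -0.4 0 -0.09 1;1 -0.8 0 -0.18 1;1 -0.8 0 -0.27 1;1 -0.8 0 -0.36 1;1 -0.8 0 -0.45 1;1 -0.8 0 -0.54 1;1 -0.8 0 -0.63 1;1 -0.8 0 -0.72 1;1 -0.8 0 -0.72 1"
}}

```text
clock: 2.6
tcp_pos: [0.5821, -0.0883, 0.2495]
orientation: [[-0.329, 0.944, -0.001], [0.944, 0.329, 0.0], [0.001, -0.001, -1.0]]
force: [0.9, 0.4, 0.5]
gripper_width: 1.002
gripper_force: 0.0
```

Call:
{"method": "carry_out", "body": {
  "deltas": "0 0.4 0 -0.09 1;0 0.8 0 -0.18 1;0 0.8 0 -0.27 1;0 0.8 0 -0.36 1;0 0.8 0 -0.45 1;0 0.8 0 -0.54 1;0 0.8 0 -0.615 1;0 0.8 0 -0.615 1;0 0.8 0 -0.615 1"
}}

```text
clock: 3.72
tcp_pos: [0.6426, -0.0664, 0.2499]
orientation: [[-1.0, 0.008, -0.0], [0.008, 1.0, -0.0], [0.0, -0.0, -1.0]]
force: [0.2, -0.2, -0.1]
gripper_width: 1.004
gripper_force: 0.0
```

Run:
```python
from h import *
p,K,W,d=shot('wrist','w1.png'); s=readout.get_state(); print(s['tcp_pos'],s['orientation'].round(3),s['joint_positions'])
for q in [(.638,.015,.178),(.678,-.02,.188),(.599,-.256,.11)]: print(proj(K,W,q))
print(np.array(d['tool_from_camera']).round(3))
```

```text
[ 0.64261569 -0.06627028  0.25003876] [[-1.     0.007 -0.   ]
 [ 0.007  1.    -0.   ]
 [ 0.    -0.    -1.   ]] [ 29.20351727  31.20467923 -43.99550384  96.99264642  24.12504075
  61.72040938  67.26126351]
[352.53546262 190.23106698]
[310.79468577 240.15103162]
[ 65.40140729 139.03429699]
[[-0.     0.969  0.248  0.069]
 [ 1.     0.001 -0.001  0.001]
 [-0.001  0.248 -0.969 -0.195]
 [ 0.     0.     0.     1.   ]]
```

View pics/w1.png

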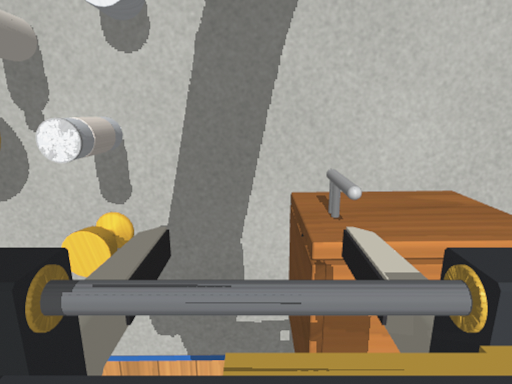

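The wrist view shows the handle's top at (354,192) (predicted 352.5,190) and the tin lid's centre at (59,140) (predicted 65,139).

Run:
```python
from h import *
A=np.load('pics/wrist.npz');K,W=A['K'],A['W']
print(atz(K,W,354,192,.178),atz(K,W,59,140,.11))
```

```text
[0.63952454 0.01631597 0.178     ] [ 0.59990129 -0.26256719  0.11      ]
```

Call:
{"method": "carry_out", "body": {
  "deltas": "0.03 0.5 0.15 0 0.5;0.05 1 0.3 0 0.5;0.05 1 0.3 0 0.5;0.05 1 0.3 0 0.5"
}}

```text
clock: 4.28
tcp_pos: [0.639, 0.0134, 0.2263]
orientation: [[-1.0, 0.004, 0.0], [0.004, 1.0, -0.001], [-0.0, -0.001, -1.0]]
force: [-0.5, -0.2, -0.0]
gripper_width: 0.62
gripper_force: 0.0
```

Call:
{"method": "carry_out", "body": {
  "deltas": "0 0 0.4 0 0.5;0 0 0.8 0 0.5;0 0 0.95 0 0.5;0 0 0.95 0 0.5"
}}

```text
clock: 4.78
tcp_pos: [0.6389, 0.0131, 0.15]
orientation: [[-1.0, 0.004, -0.001], [0.004, 1.0, -0.0], [0.001, -0.0, -1.0]]
force: [0.9, 0.7, 1.2]
gripper_width: 0.5
gripper_force: 0.0
```

Call:
{"method": "carry_out", "body": {
  "deltas": "0 0 0 0 0;0 0 0 0 0;0 0 0 0 0;0 0 0 0 0;0 0 0 0 0;0 0 0 0 0",
  "squeeze": 20
}}

```text
clock: 5.52
tcp_pos: [0.6391, 0.015, 0.1505]
orientation: [[-1.0, 0.002, 0.001], [0.002, 1.0, 0.001], [-0.001, 0.001, -1.0]]
force: [-0.8, 4.1, 1.4]
gripper_width: 0.096
gripper_force: 19.9
```

Run:
```python
import numpy as np
rx,ry=-.056,-.185
r=[]
for i in range(1,13):
    t=.04*i;c,s=np.cos(t),np.sin(t)
    r.append("%.3f %.3f 0 %.3f 0"%(-(c*rx+s*ry-rx)/.08,(-s*rx+c*ry-ry)/.08,t/2))
print(";".join(r))
```

```text
0.092 0.030 0 0.020 0;0.183 0.063 0 0.040 0;0.272 0.100 0 0.060 0;0.359 0.141 0 0.080 0;0.445 0.185 0 0.100 0;0.530 0.233 0 0.120 0;0.612 0.284 0 0.140 0;0.692 0.338 0 0.160 0;0.770 0.395 0 0.180 0;0.845 0.455 0 0.200 0;0.918 0.518 0 0.220 0;0.989 0.585 0 0.240 0
```

Call:
{"method": "carry_out", "body": {
  "deltas": "0.09 0.03 0 0.02 0;0.18 0.06 0 0.04 0;0.27 0.10 0 0.06 0;0.36 0.14 0 0.08 0;0.445 0.185 0 0.10 0;0.53 0.235 0 0.12 0;0.61 0.285 0 0.14 0;0.69 0.34 0 0.16 0;0.77 0.395 0 0.18 0;0.845 0.455 0 0.20 0;0.92 0.52 0 0.22 0;0.99 0.585 0 0.24 0"
}}

```text
clock: 7.02
tcp_pos: [0.5608, 0.0613, 0.1506]
orientation: [[-0.885, 0.465, 0.002], [0.465, 0.885, 0.001], [-0.002, 0.001, -1.0]]
force: [2.1, 3.2, -0.3]
gripper_width: 0.097
gripper_force: 19.8
```

Call:
{"method": "carry_out", "body": {
  "deltas": "0.09 0.03 0 0.02 0;0.18 0.06 0 0.04 0;0.27 0.10 0 0.06 0;0.36 0.14 0 0.08 0;0.445 0.185 0 0.10 0;0.53 0.235 0 0.12 0;0.61 0.285 0 0.14 0;0.69 0.34 0 0.16 0;0.77 0.395 0 0.18 0;0.845 0.455 0 0.20 0;0.92 0.52 0 0.22 0;0.99 0.585 0 0.24 0"
}}

```text
clock: 8.52
tcp_pos: [0.512, 0.1388, 0.1505]
orientation: [[-0.57, 0.822, 0.001], [0.822, 0.57, -0.001], [-0.001, 0.001, -1.0]]
force: [1.6, 0.7, 1.2]
gripper_width: 0.099
gripper_force: 19.9
```

Call:
{"method": "carry_out", "body": {
  "deltas": "0.09 0.03 0 0.02 0;0.18 0.06 0 0.04 0;0.27 0.10 0 0.06 0;0.36 0.14 0 0.08 0;0.445 0.185 0 0.10 0;0.53 0.235 0 0.12 0;0.61 0.285 0 0.14 0;0.69 0.34 0 0.16 0;0.77 0.395 0 0.18 0;0.845 0.455 0 0.20 0;0.92 0.52 0 0.22 0;0.92 0.52 0 0.22 0"
}}

```text
clock: 10.02
tcp_pos: [0.5035, 0.2235, 0.1504]
orientation: [[-0.168, 0.986, 0.0], [0.986, 0.168, -0.0], [-0.0, 0.0, -1.0]]
force: [-1.6, 0.1, 5.2]
gripper_width: 0.099
gripper_force: 20.1
```

Call:
{"method": "carry_out", "body": {
  "deltas": "0 0 0 0 0.45;0 0 0 0 0.45;0 0 0 0 0.45;0 0 0 0 0.45"
}}

```text
clock: 10.52
tcp_pos: [0.5035, 0.223, 0.1501]
orientation: [[-0.167, 0.986, -0.0], [0.986, 0.167, -0.0], [-0.0, -0.0, -1.0]]
force: [-0.4, 0.7, -0.8]
gripper_width: 0.44
gripper_force: 0.0
```

Call:
{"method": "carry_out", "body": {
  "deltas": "0 0 -0.5 0 0.5;0 0 -1 0 0.7;0 0 -1 0 1;0 0 -1 0 1"
}}

```text
clock: 11.02
tcp_pos: [0.5032, 0.2229, 0.2297]
orientation: [[-0.167, 0.986, -0.0], [0.986, 0.167, -0.0], [-0.0, -0.0, -1.0]]
force: [-0.2, 0.1, -0.3]
gripper_width: 0.774
gripper_force: 0.0
```

Run:
```python
from h import *
p,K,W,d=shot('scene','s2.png'); s=readout.get_state(); print(s['tcp_pos'],s['orientation'].round(3),s['joint_positions'])
for t in (1.35,1.4,1.45):
  c,sn=np.cos(t),np.sin(t);g=lambda x,y,z:[.695+c*x+sn*y,.2-sn*x+c*y,z]
  print(t,[proj(K,W,g(*q)).round(1) for q in [(0,-.22,.188),(0,0,.188),(-.056,-.185,.178),(.0325,-.139,.062)]])
```

```text
[0.50294803 0.22282408 0.2292384 ] [[-0.167  0.986 -0.001]
 [ 0.986  0.167 -0.001]
 [-0.001 -0.001 -1.   ]] [-13.64852134  21.06930294 -21.74316746 111.17806017  10.05859999
  49.65921783 -31.00051156]
1.35 [array([318.4, 170.4]), array([297.1, 220.7]), array([335.1, 184.6]), array([296.3, 218.5])]
1.4 [array([322.2, 171.2]), array([297.1, 220.7]), array([338.2, 186. ]), array([298.8, 218.8])]
1.45 [array([326. , 172.2]), array([297.1, 220.7]), array([341.3, 187.5]), array([301.2, 219.1])]
```

View pics/s2.png

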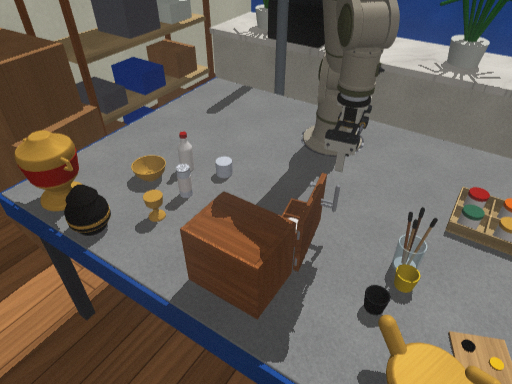

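The door is open at about 1.4 rad and stays there. The tin is still at (184,181). I'm moving to it with the present yaw, which has the fingers closing along the panel and so also suits the placing.

Call:
{"method": "carry_out", "body": {
  "deltas": "-0.5 0 0 0 1;-1 0 0 0 1"
}}

```text
clock: 11.32
tcp_pos: [0.5162, 0.1436, 0.2288]
orientation: [[-0.169, 0.986, -0.002], [0.986, 0.169, -0.001], [-0.0, -0.002, -1.0]]
force: [-0.5, 0.3, 0.2]
gripper_width: 0.993
gripper_force: 0.0
```

Call:
{"method": "carry_out", "body": {
  "deltas": "-0.6 0 0 0 1;-1 0 0 0 1"
}}

```text
clock: 11.58
tcp_pos: [0.5297, 0.0631, 0.2288]
orientation: [[-0.166, 0.986, -0.002], [0.986, 0.166, -0.001], [-0.001, -0.003, -1.0]]
force: [-0.1, 0.5, -0.1]
gripper_width: 1.0
gripper_force: 0.0
```

Call:
{"method": "carry_out", "body": {
  "deltas": "-0.6 0 0 0 1;-1 0 0 0 1"
}}

```text
clock: 11.82
tcp_pos: [0.543, -0.0157, 0.2288]
orientation: [[-0.166, 0.986, -0.002], [0.986, 0.166, -0.001], [-0.0, -0.003, -1.0]]
force: [0.1, -0.4, -0.6]
gripper_width: 1.001
gripper_force: 0.0
```

Call:
{"method": "carry_out", "body": {
  "deltas": "-0.6 0 0 0 1;-1 0 0 0 1"
}}

```text
clock: 12.08
tcp_pos: [0.5563, -0.0945, 0.2287]
orientation: [[-0.166, 0.986, -0.003], [0.986, 0.166, -0.0], [0.0, -0.003, -1.0]]
force: [0.9, 0.8, 0.5]
gripper_width: 1.0
gripper_force: 0.0
```

Call:
{"method": "carry_out", "body": {
  "deltas": "-0.6 0 0 0 1;-1 0 0 0 1"
}}

```text
clock: 12.32
tcp_pos: [0.5697, -0.1733, 0.2286]
orientation: [[-0.166, 0.986, -0.003], [0.986, 0.166, 0.0], [0.0, -0.002, -1.0]]
force: [0.6, 0.6, 0.3]
gripper_width: 1.003
gripper_force: 0.0
```

Call:
{"method": "carry_out", "body": {
  "deltas": "-0.6 0 0 0 1;-1 0.18 0 0 1;-1 0.18 0 0 1;-1 0.18 0 0 1"
}}

```text
clock: 12.82
tcp_pos: [0.5972, -0.2465, 0.2288]
orientation: [[-0.168, 0.986, -0.002], [0.986, 0.168, 0.001], [0.002, -0.002, -1.0]]
force: [0.7, 1.5, 0.1]
gripper_width: 0.998
gripper_force: 0.0
```

Call:
{"method": "carry_out", "body": {
  "deltas": "-0.185 0 0.4 0 1;-0.185 0 0.9 0 1;-0.185 0 0.9 0 1"
}}

```text
clock: 13.2
tcp_pos: [0.5982, -0.2601, 0.1555]
orientation: [[-0.169, 0.986, -0.006], [0.986, 0.169, 0.002], [0.003, -0.005, -1.0]]
force: [0.2, 0.6, 0.0]
gripper_width: 1.0
gripper_force: 0.0
```

Call:
{"method": "carry_out", "body": {
  "deltas": "0 0 0.3 0 1;0 0 0.6 0 1;0 0 0.91 0 1;0 0 0.91 0 1"
}}

```text
clock: 13.7
tcp_pos: [0.6001, -0.261, 0.0855]
orientation: [[-0.168, 0.986, -0.002], [0.986, 0.168, 0.001], [0.001, -0.001, -1.0]]
force: [-0.4, 1.3, 0.1]
gripper_width: 1.0
gripper_force: 0.0
```

Call:
{"method": "carry_out", "body": {
  "deltas": "0 0 0 0 0;0 0 0 0 0;0 0 0 0 0;0 0 0 0 0;0 0 0 0 0;0 0 0 0 0",
  "squeeze": 20
}}

```text
clock: 14.45
tcp_pos: [0.6004, -0.2621, 0.0854]
orientation: [[-0.167, 0.986, -0.0], [0.986, 0.167, 0.0], [0.0, -0.0, -1.0]]
force: [-0.3, 0.4, 0.4]
gripper_width: 0.399
gripper_force: 0.0
```

Call:
{"method": "carry_out", "body": {
  "deltas": "0 0 0 0 0;0 0 0 0 0"
}}

```text
clock: 14.7
tcp_pos: [0.6004, -0.2621, 0.0853]
orientation: [[-0.167, 0.986, -0.0], [0.986, 0.167, 0.0], [0.0, -0.0, -1.0]]
force: [0.1, -1.4, 0.4]
gripper_width: 0.185
gripper_force: 0.0
```

Run:
```python
from h import *
p,K,W,d=shot('wrist'); q,_,_,_=shot('scene')
a=np.hstack([cv2.resize(p[60:384,80:430],None,fx=1.1,fy=1.1),cv2.resize(q[120:230,120:240],(390,356),interpolation=cv2.INTER_CUBIC)])
cv2.imwrite('pics/g.png',a[:,:,::-1])
```

```text
(no output)
```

View pics/g.png

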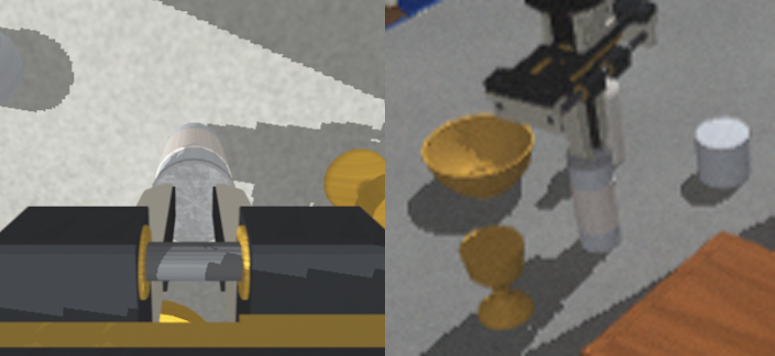

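The wrist crop shows the lid at about (195,165-240) with the nearly closed fingers over or behind it. The scene crop shows the tin still standing. I'll check this by projection.

Run:
```python
from h import *
A=np.load('pics/wrist.npz');K,W=A['K'],A['W']
s=readout.get_state();R=np.array(s['orientation']);t=np.array(s['tcp_pos']);print(t,s['gripper_width'])
cr=lambda q:((q-[80,60])*1.1).round(0)
for y in (-.009,.009): print('tip',cr(proj(K,W,t+R@[0,y,.008])),cr(proj(K,W,t+R@[.0075,y,.008])))
for dx in (0,.01,.02,.03):
  c=(t+R@[dx,0,0]); c[2]=0
  print(dx,'lid',[list(cr(proj(K,W,c+[0,0,.11]+R@np.array([a,b,0])))) for a,b in((0,0),(.022,0),(0,.022),(0,-.022))],'base+x',cr(proj(K,W,c+R@[.022,0,0])))
B=np.load('pics/scene.npz')
for z in (.11,.077): print(proj(B['K'],B['W'],[t[0],t[1],z])-[120,120])
cv2.imwrite('pics/g2.png',np.hstack([cv2.resize(A['p'][180:384,190:360],None,fx=2.4,fy=2.4,interpolation=cv2.INTER_CUBIC),cv2.resize(B['p'][135:205,165:215],(350,490),interpolation=cv2.INTER_CUBIC)[:489]])[:,:,::-1])
```

```text
[ 0.6003989  -0.26212733  0.08538041] 0.10715189658320012
tip [178. 179.] [178. 166.]
tip [209. 179.] [209. 166.]
0 lid [[np.float64(194.0), np.float64(200.0)], [np.float64(193.0), np.float64(157.0)], [np.float64(237.0), np.float64(200.0)], [np.float64(150.0), np.float64(200.0)]] base+x [194. 120.]
0.01 lid [[np.float64(194.0), np.float64(181.0)], [np.float64(193.0), np.float64(137.0)], [np.float64(238.0), np.float64(181.0)], [np.float64(149.0), np.float64(181.0)]] base+x [194. 107.]
0.02 lid [[np.float64(193.0), np.float64(161.0)], [np.float64(193.0), np.float64(117.0)], [np.float64(239.0), np.float64(161.0)], [np.float64(148.0), np.float64(161.0)]] base+x [194.  94.]
0.03 lid [[np.float64(193.0), np.float64(141.0)], [np.float64(193.0), np.float64(95.0)], [np.float64(239.0), np.float64(141.0)], [np.float64(148.0), np.float64(141.0)]] base+x [194.  80.]
[62.83899829 46.79288586]
[64.06778883 55.01105686]Traceback (most recent call last):
  File "<stdin>", line 11, in <module>
    return _nx.concatenate(arrs, 1, dtype=dtype, casting=casting)
           ~~~~~~~~~~~~~~~^^^^^^^^^^^^^^^^^^^^^^^^^^^^^^^^^^^^^^^
ValueError: all the input array dimensions except for the concatenation axis must match exactly, but along dimension 0, the array at index 0 has size 490 and the array at index 1 has size 489
```

Run:
```python
from h import *
A=np.load('pics/wrist.npz');B=np.load('pics/scene.npz')
S,_,_,_=shot('side')
z=lambda p,r,c,sh:cv2.resize(p[r[0]:r[1],c[0]:c[1]],sh,interpolation=cv2.INTER_CUBIC)
cv2.imwrite('pics/g2.png',np.hstack([z(A['p'],(150,300),(200,350),(400,400)),np.vstack([z(B['p'],(140,205),(150,215),(400,400))])])[:,:,::-1])
a=cv2.imread('pics/g2.png');b=z(S,(140,210),(270,370),(285,200))[:,:,::-1];pad=np.zeros((200,800,3),np.uint8);pad[:,:285]=b;cv2.imwrite('pics/g2.png',np.vstack([a,pad]))
print(readout.get_state()['gripper_width'],readout.get_state()['gripper_force'])
```

```text
0.058272951787280015 0.0
```

View pics/g2.png

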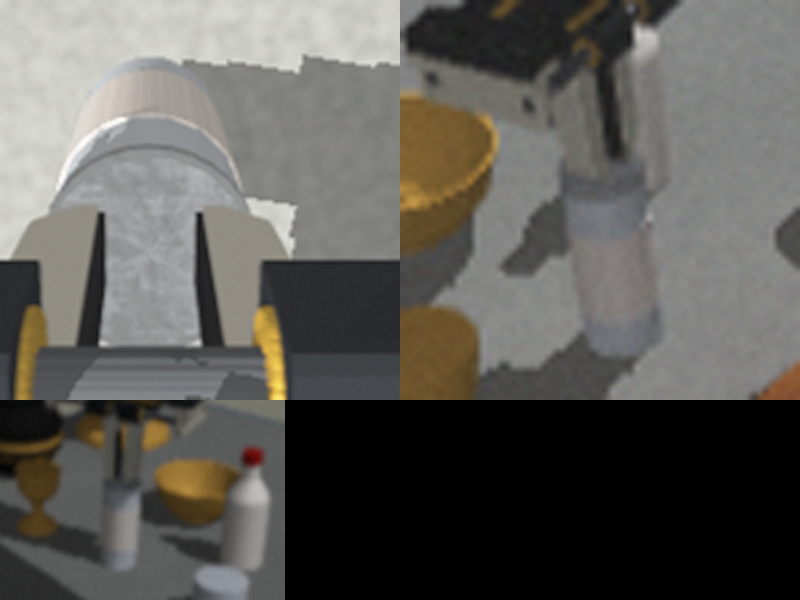

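The fingers look as if they end at lid level, though the stated geometry puts the tips 33 mm lower. I'll check `tip_extent`.

Run:
```python
from h import *
print([n for n in dir(robot) if n[0]!='_'], robot.tip_extent)
A=np.load('pics/wrist.npz');K,W=A['K'],A['W']
s=readout.get_state();R=np.array(s['orientation']);t=np.array(s['tcp_pos']);print(t,s['gripper_width'],s['gripper_force'])
for zt in (-.04,-.025,-.01,.008): print(zt,proj(K,W,t+R@[0.0075,.008,zt]).round(1),proj(K,W,t+R@[-0.0075,.008,zt]).round(1))
```

```text
['Unreachable', 'hand_in', 'tip_extent'] 0.008
[ 0.60040645 -0.26212305  0.08535731] 0.058272951787280015 0.0
-0.04 [271.9 239.3] [271.6 266.7]
-0.025 [270.6 228.9] [270.3 254.4]
-0.01 [269.5 220.2] [269.3 243.9]
0.008 [268.4 211.2] [268.2 233.2]
```

Findings: in the earlier wrist picture and here, the fingertips project at about TCP −25 mm along z, and the scene view agrees. The 9 mm grip on the handle's rounded top also fits this. So the real tips stand about 26 mm behind the TCP rather than 8 mm ahead, and I'll grasp lower. Up, open, then down to TCP z≈0.065.

Call:
{"method": "carry_out", "body": {
  "deltas": "0 0 -0.3 0 1;0 0 -0.3 0 1;0 0 -0.3 0 1;0 0 -0.3 0 1;0 0 -0.3 0 1;0 0 -0.3 0 1;0 0 -0.3 0 1;0 0 -0.3 0 1;0 0 -0.3 0 1"
}}

```text
clock: 15.98
tcp_pos: [0.6004, -0.2621, 0.1094]
orientation: [[-0.167, 0.986, -0.0], [0.986, 0.167, -0.0], [-0.0, -0.0, -1.0]]
force: [0.0, 0.9, -0.1]
gripper_width: 0.966
gripper_force: 0.0
```

Call:
{"method": "carry_out", "body": {
  "deltas": "0 0 0.2 0 1;0 0 0.4 0 1;0 0 0.56 0 1;0 0 0.56 0 1"
}}

```text
clock: 16.48
tcp_pos: [0.5995, -0.2617, 0.0628]
orientation: [[-0.167, 0.986, -0.003], [0.986, 0.167, 0.001], [0.001, -0.002, -1.0]]
force: [-0.7, -0.2, 0.4]
gripper_width: 1.001
gripper_force: 0.0
```

Call:
{"method": "carry_out", "body": {
  "deltas": "0 0 0 0 0;0 0 0 0 0;0 0 0 0 0;0 0 0 0 0;0 0 0 0 0;0 0 0 0 0;0 0 0 0 0;0 0 0 0 0",
  "squeeze": 20
}}

```text
clock: 17.48
tcp_pos: [0.6005, -0.2622, 0.0647]
orientation: [[-0.167, 0.986, 0.0], [0.986, 0.167, -0.0], [-0.0, 0.0, -1.0]]
force: [-0.4, 0.0, 1.3]
gripper_width: 0.467
gripper_force: 20.0
```

Gripped (0.467 × 93 ≈ 43.5 mm). I'll lift it and carry it toward the bay.

Call:
{"method": "carry_out", "body": {
  "deltas": "0 0 -0.3 0 0;0 0 -0.6 0 0;0 0 -0.95 0 0;0 0 -0.95 0 0"
}}

```text
clock: 17.98
tcp_pos: [0.6014, -0.2624, 0.1422]
orientation: [[-0.167, 0.986, 0.003], [0.986, 0.167, -0.001], [-0.002, 0.003, -1.0]]
force: [-0.2, -0.6, -3.0]
gripper_width: 0.467
gripper_force: 20.0
```

Call:
{"method": "carry_out", "body": {
  "deltas": "0.3 0.2 -0.5 0 0;0.65 0.39 -0.85 0 0;1 0.39 -0.85 0 0;1 0.39 -0.85 0 0"
}}

```text
clock: 18.48
tcp_pos: [0.6173, -0.175, 0.2075]
orientation: [[-0.171, 0.985, -0.002], [0.985, 0.171, 0.001], [0.002, -0.001, -1.0]]
force: [0.3, -1.1, -2.9]
gripper_width: 0.47
gripper_force: 20.0
```

Call:
{"method": "carry_out", "body": {
  "deltas": "0.5 0 0 0 0;1 0 0 0 0"
}}

```text
clock: 18.73
tcp_pos: [0.6036, -0.0996, 0.207]
orientation: [[-0.165, 0.986, -0.002], [0.986, 0.165, -0.0], [0.0, -0.002, -1.0]]
force: [0.6, 1.2, -2.7]
gripper_width: 0.469
gripper_force: 20.0
```

Call:
{"method": "carry_out", "body": {
  "deltas": "0.5 0 0 0 0;1 0 0 0 0"
}}

```text
clock: 18.98
tcp_pos: [0.5903, -0.0202, 0.2072]
orientation: [[-0.166, 0.986, -0.002], [0.986, 0.166, -0.0], [-0.0, -0.002, -1.0]]
force: [1.2, 0.1, -3.2]
gripper_width: 0.468
gripper_force: 20.0
```

Call:
{"method": "carry_out", "body": {
  "deltas": "0.4 0 0 0 0;0.8 0 0 0 0;0.8 0 0 0 0;0.8 0 0 0 0"
}}

```text
clock: 19.48
tcp_pos: [0.5802, 0.0414, 0.2077]
orientation: [[-0.166, 0.986, -0.001], [0.986, 0.166, -0.001], [-0.001, -0.001, -1.0]]
force: [0.1, -0.2, -2.5]
gripper_width: 0.469
gripper_force: 20.0
```

Run:
```python
from h import *
p,K,W,d=shot('wrist','w2.png'); s=readout.get_state(); print(s['tcp_pos'],s['joint_positions'].round(1),s['gripper_width'],s['gripper_force'])
t=1.40;c,sn=np.cos(t),np.sin(t);g=lambda x,y,z:[.695+c*x+sn*y,.2-sn*x+c*y,z]
for n,q in dict(top_in_free=(0,-.22,.188),handle=(-.056,-.185,.178),lip_out_l=(.070,-.17,.105),lip_out_r=(.07,-.108,.105),part_free=(0.065,-.17,.105),part_free0=(0.0,-.17,.105),part_h=(.065,-.108,.105),part_h0=(0,-.108,.105),bay=(.0325,-.139,.062)).items(): print(n,proj(K,W,g(*q)).round(0))
```

```text
[0.58031982 0.04109571 0.20780597] [  2.6  24.2 -17.1 108.9   9.3  48.3  -9.8] 0.46813373123249613 19.99934434890747
top_in_free [117.  -8.]
handle [ 175. -113.]
lip_out_l [222. 115.]
lip_out_r [292. 114.]
part_free [221. 109.]
part_free0 [219.  27.]
part_h [293. 109.]
part_h0 [294.  27.]
bay [257.  75.]
```

View pics/w2.png

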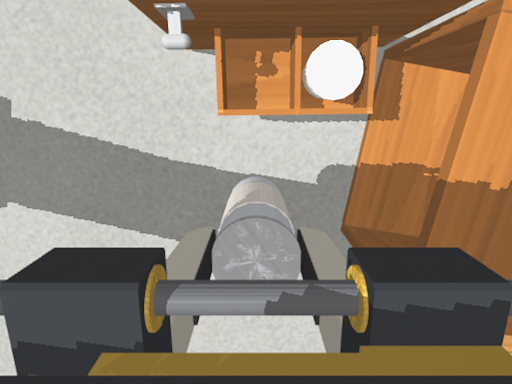

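The wrist view shows the empty bay between (222,108) and (294,108), with the lip at v≈114. That matches the prediction for θ = 1.40 within 1 px. The tin is held centred at u=256. I'm moving in and lowering.

Call:
{"method": "carry_out", "body": {
  "deltas": "0.3 0 0 0 0;0.6 0 0 0 0;0.9 0.01 0 0 0;0.9 0.01 0 0 0"
}}

```text
clock: 20.02
tcp_pos: [0.5691, 0.1145, 0.2084]
orientation: [[-0.168, 0.986, -0.0], [0.986, 0.168, 0.0], [0.0, -0.0, -1.0]]
force: [-0.9, -0.2, -2.6]
gripper_width: 0.469
gripper_force: 20.0
```

Call:
{"method": "carry_out", "body": {
  "deltas": "0.2 0 0 0 0;0.4 0 0 0 0;0.4 0 0 0 0;0.4 0 0 0 0"
}}

```text
clock: 20.52
tcp_pos: [0.5638, 0.1452, 0.2085]
orientation: [[-0.167, 0.986, -0.0], [0.986, 0.167, -0.0], [-0.0, -0.0, -1.0]]
force: [-0.1, 0.1, -2.1]
gripper_width: 0.466
gripper_force: 20.0
```

Call:
{"method": "carry_out", "body": {
  "deltas": "0 0 0.2 0 0;0 0 0.4 0 0;0 0 0.6 0 0;0 0 0.75 0 0;0 0 0.85 0 0;0 0 0.92 0 0;0 0 0.97 0 0;0 0 0.97 0 0"
}}

```text
clock: 21.52
tcp_pos: [0.5637, 0.1455, 0.131]
orientation: [[-0.167, 0.986, -0.0], [0.986, 0.167, -0.0], [-0.0, -0.0, -1.0]]
force: [0.3, -0.0, -2.4]
gripper_width: 0.469
gripper_force: 20.0
```

Call:
{"method": "carry_out", "body": {
  "deltas": "0 0 0.03 0 0;0 0 0.05 0 0;0 0 0.06 0 0;0 0 0.06 0 0"
}}

```text
clock: 22.02
tcp_pos: [0.5638, 0.1454, 0.1266]
orientation: [[-0.167, 0.986, 0.0], [0.986, 0.167, -0.0], [-0.0, 0.0, -1.0]]
force: [-1.4, -2.1, 4.0]
gripper_width: 0.47
gripper_force: 20.0
```

Call:
{"method": "carry_out", "body": {
  "deltas": "0 0 0 0 0.56;0 0 0 0 0.56;0 0 0 0 0.56;0 0 0 0 0.56;0 0 0 0 0.56"
}}

```text
clock: 22.65
tcp_pos: [0.5637, 0.1455, 0.1262]
orientation: [[-0.167, 0.986, -0.0], [0.986, 0.167, -0.0], [0.0, -0.0, -1.0]]
force: [-0.7, -0.7, 0.0]
gripper_width: 0.56
gripper_force: 0.0
```

Call:
{"method": "carry_out", "body": {
  "deltas": "0 0 -0.2 0 0.56;0 0 -0.5 0 0.56;0 0 -0.9 0 0.56;0 0 -0.9 0 0.56;0 0 -0.9 0 0.56"
}}

```text
clock: 23.28
tcp_pos: [0.5636, 0.1453, 0.1985]
orientation: [[-0.167, 0.986, 0.0], [0.986, 0.167, -0.0], [-0.0, 0.0, -1.0]]
force: [0.1, -0.7, -0.2]
gripper_width: 0.556
gripper_force: 0.0
```

Run:
```python
from h import *
p,K,W,d=shot('wrist','w3.png')
q,K2,W2,d=shot('side'); 
z=lambda p,r,c,sh:cv2.resize(p[r[0]:r[1],c[0]:c[1]],sh,interpolation=cv2.INTER_CUBIC)
r,_,_,_=shot('scene')
cv2.imwrite('pics/v3.png',np.hstack([z(p,(60,384),(90,420),(400,393)),np.vstack([z(q,(100,240),(150,290),(400,393))])])[:,:,::-1])
t=1.40;c,sn=np.cos(t),np.sin(t);g=lambda x,y,z:[.695+c*x+sn*y,.2-sn*x+c*y,z]
f=lambda q:((proj(K,W,q)-[90,60])*400/330).round(0)
print(readout.get_state()['tcp_pos'],'lid c',f(g(.0325,-.139,.172)),'edges',f(g(.0325+.022,-.139,.172)),f(g(.0105,-.139,.172)),f(g(.0325,-.161,.172)),f(g(.0325,-.117,.172)),'top edge',f(g(0,-.139,.188)))
```

```text
[0.56329222 0.14528077 0.19749664] lid c [201. 188.] edges [201. 223.] [201. 151.] [163. 188.] [239. 188.] top edge [200. 138.]
```

View pics/v3.png

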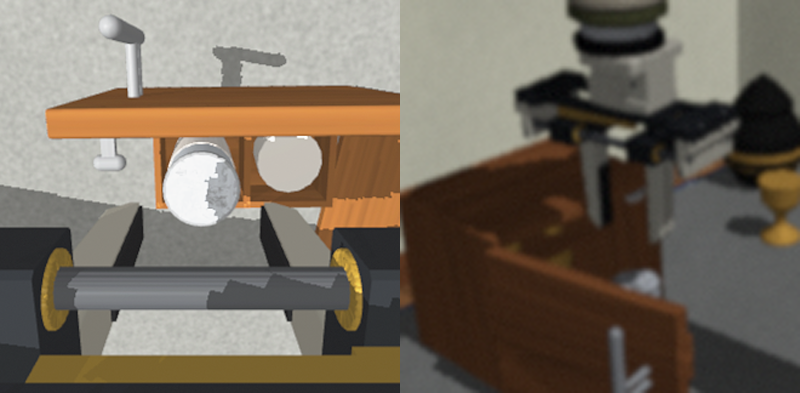

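The lid centre is at (201,188) in the crop, exactly as predicted. The tin stands in the bay, upright and let go. Now I'll return to the handle and grip it lower, so the bar lies fully between the pads.

Call:
{"method": "carry_out", "body": {
  "deltas": "0.4 -0.25 0 0 0.56;0.8 -0.5 0 0 0.56;1 -0.58 0 0 0.56;1 -0.58 0 0 0.56"
}}

```text
clock: 23.92
tcp_pos: [0.5044, 0.2174, 0.198]
orientation: [[-0.169, 0.986, -0.0], [0.986, 0.169, -0.0], [-0.0, -0.0, -1.0]]
force: [0.7, -1.1, 0.1]
gripper_width: 0.557
gripper_force: 0.0
```

Call:
{"method": "carry_out", "body": {
  "deltas": "0.085 0 0.3 0 0.56;0.085 0 0.55 0 0.56;0.085 0 0.825 0 0.56;0.085 0 0.825 0 0.56"
}}

```text
clock: 24.42
tcp_pos: [0.5036, 0.2215, 0.1307]
orientation: [[-0.166, 0.986, -0.003], [0.986, 0.166, -0.002], [-0.002, -0.003, -1.0]]
force: [-0.4, -0.1, 0.8]
gripper_width: 0.559
gripper_force: 0.0
```

Call:
{"method": "carry_out", "body": {
  "deltas": "0 0 0 0 0;0 0 0 0 0;0 0 0 0 0;0 0 0 0 0;0 0 0 0 0;0 0 0 0 0;0 0 0 0 0",
  "squeeze": 15
}}

```text
clock: 25.3
tcp_pos: [0.5035, 0.2234, 0.1324]
orientation: [[-0.167, 0.986, 0.0], [0.986, 0.167, 0.0], [0.0, 0.0, -1.0]]
force: [-2.2, -0.3, 5.1]
gripper_width: 0.125
gripper_force: 15.0
```

Run:
```python
import numpy as np
rx,ry=-.056,-.185
for ts in ([.04*i for i in range(1,11)],[.01*i for i in range(1,13)]):
  print(";".join("%.3f %.3f 0 %.3f 0"%(-(np.cos(t)*rx-np.sin(t)*ry-rx)/.08,(np.sin(t)*rx+np.cos(t)*ry-ry)/.08,-t/2) for t in ts))
```

```text
-0.093 -0.026 0 -0.020 0;-0.187 -0.049 0 -0.040 0;-0.282 -0.067 0 -0.060 0;-0.377 -0.082 0 -0.080 0;-0.473 -0.093 0 -0.100 0;-0.570 -0.100 0 -0.120 0;-0.666 -0.103 0 -0.140 0;-0.763 -0.103 0 -0.160 0;-0.860 -0.098 0 -0.180 0;-0.956 -0.090 0 -0.200 0
-0.023 -0.007 0 -0.005 0;-0.046 -0.014 0 -0.010 0;-0.070 -0.020 0 -0.015 0;-0.093 -0.026 0 -0.020 0;-0.116 -0.032 0 -0.025 0;-0.140 -0.038 0 -0.030 0;-0.163 -0.043 0 -0.035 0;-0.187 -0.049 0 -0.040 0;-0.211 -0.054 0 -0.045 0;-0.234 -0.058 0 -0.050 0;-0.258 -0.063 0 -0.055 0;-0.282 -0.067 0 -0.060 0
```

Call:
{"method": "carry_out", "body": {
  "deltas": "-0.045 -0.013 0 -0.01 0;-0.115 -0.032 0 -0.025 0;-0.187 -0.049 0 -0.04 0;-0.282 -0.067 0 -0.06 0;-0.377 -0.082 0 -0.08 0;-0.473 -0.093 0 -0.1 0;-0.57 -0.1 0 -0.12 0;-0.666 -0.103 0 -0.14 0;-0.763 -0.103 0 -0.16 0;-0.86 -0.098 0 -0.18 0;-0.956 -0.09 0 -0.2 0"
}}

```text
clock: 26.68
tcp_pos: [0.5098, 0.1463, 0.1324]
orientation: [[-0.54, 0.842, 0.001], [0.842, 0.54, 0.0], [-0.0, 0.001, -1.0]]
force: [1.9, 1.8, 3.4]
gripper_width: 0.123
gripper_force: 15.0
```

Call:
{"method": "carry_out", "body": {
  "deltas": "-0.093 -0.026 0 -0.02 0;-0.187 -0.049 0 -0.04 0;-0.282 -0.067 0 -0.06 0;-0.377 -0.082 0 -0.08 0;-0.473 -0.093 0 -0.1 0;-0.57 -0.1 0 -0.12 0;-0.666 -0.103 0 -0.14 0;-0.763 -0.103 0 -0.16 0;-0.86 -0.098 0 -0.18 0;-0.956 -0.09 0 -0.2 0"
}}

```text
clock: 27.92
tcp_pos: [0.5453, 0.0784, 0.1324]
orientation: [[-0.825, 0.565, 0.002], [0.565, 0.825, 0.001], [-0.001, 0.002, -1.0]]
force: [1.8, 1.9, 1.6]
gripper_width: 0.12
gripper_force: 15.0
```

Call:
{"method": "carry_out", "body": {
  "deltas": "-0.093 -0.026 0 -0.02 0;-0.187 -0.049 0 -0.04 0;-0.282 -0.067 0 -0.06 0;-0.377 -0.082 0 -0.08 0;-0.473 -0.093 0 -0.1 0;-0.57 -0.1 0 -0.12 0;-0.666 -0.103 0 -0.14 0;-0.763 -0.103 0 -0.16 0;-0.86 -0.098 0 -0.18 0;-0.956 -0.09 0 -0.2 0"
}}

```text
clock: 29.18
tcp_pos: [0.6042, 0.0298, 0.1324]
orientation: [[-0.98, 0.199, 0.002], [0.199, 0.98, 0.002], [-0.001, 0.002, -1.0]]
force: [1.2, 2.9, 2.8]
gripper_width: 0.126
gripper_force: 15.0
```

Call:
{"method": "carry_out", "body": {
  "deltas": "-0.023 -0.007 0 -0.005 0;-0.046 -0.014 0 -0.01 0;-0.07 -0.02 0 -0.015 0;-0.093 -0.026 0 -0.02 0;-0.116 -0.032 0 -0.025 0;-0.14 -0.038 0 -0.03 0;-0.163 -0.043 0 -0.035 0;-0.187 -0.049 0 -0.04 0;-0.211 -0.054 0 -0.045 0;-0.234 -0.058 0 -0.05 0;-0.258 -0.063 0 -0.055 0;-0.282 -0.067 0 -0.06 0"
}}

```text
clock: 30.68
tcp_pos: [0.6243, 0.0204, 0.1325]
orientation: [[-0.997, 0.081, 0.001], [0.081, 0.997, 0.001], [-0.001, 0.001, -1.0]]
force: [2.1, 5.5, 4.0]
gripper_width: 0.126
gripper_force: 15.0
```

Call:
{"method": "carry_out", "body": {
  "deltas": "-0.012 -0.0035 0 -0.0025 0;-0.023 -0.007 0 -0.005 0;-0.035 -0.01 0 -0.0075 0;-0.046 -0.014 0 -0.01 0;-0.058 -0.017 0 -0.0125 0;-0.07 -0.02 0 -0.015 0;-0.082 -0.023 0 -0.0175 0;-0.093 -0.026 0 -0.02 0"
}}

```text
clock: 31.68
tcp_pos: [0.6297, 0.0182, 0.1324]
orientation: [[-0.999, 0.041, -0.002], [0.041, 0.999, 0.001], [0.002, 0.001, -1.0]]
force: [-5.8, 6.1, 8.4]
gripper_width: 0.124
gripper_force: 15.0
```

Call:
{"method": "carry_out", "body": {
  "deltas": "-0.012 -0.0035 0 -0.0025 0;-0.023 -0.007 0 -0.005 0;-0.035 -0.01 0 -0.0075 0;-0.046 -0.014 0 -0.01 0;-0.046 -0.014 0 -0.01 0"
}}

```text
clock: 32.3
tcp_pos: [0.6327, 0.0171, 0.1323]
orientation: [[-1.0, 0.021, -0.003], [0.021, 1.0, 0.001], [0.003, 0.001, -1.0]]
force: [-6.4, 7.5, 8.5]
gripper_width: 0.121
gripper_force: 15.0
```

Call:
{"method": "carry_out", "body": {
  "deltas": "-0.012 -0.0035 0 -0.0025 0;-0.02 -0.006 0 -0.004 0;-0.02 -0.006 0 -0.004 0"
}}

```text
clock: 32.67
tcp_pos: [0.6358, 0.0162, 0.1324]
orientation: [[-1.0, 0.013, -0.001], [0.013, 1.0, 0.001], [0.001, 0.001, -1.0]]
force: [-1.3, 6.1, 5.8]
gripper_width: 0.124
gripper_force: 15.0
```

Call:
{"method": "carry_out", "body": {
  "deltas": "-0.01 -0.003 0 -0.002 0;-0.018 -0.005 0 -0.004 0;-0.018 -0.005 0 -0.004 0"
}}

```text
clock: 33.05
tcp_pos: [0.6384, 0.0153, 0.1324]
orientation: [[-1.0, 0.006, 0.001], [0.006, 1.0, 0.001], [-0.001, 0.001, -1.0]]
force: [2.4, 4.7, 2.8]
gripper_width: 0.124
gripper_force: 15.0
```

The force has reversed, so the catch is now drawing the door in. One more small nudge, then I'll release.

Call:
{"method": "carry_out", "body": {
  "deltas": "-0.006 -0.002 0 -0.001 0;-0.006 -0.002 0 -0.001 0;-0.006 -0.002 0 -0.001 0"
}}

```text
clock: 33.42
tcp_pos: [0.6391, 0.0151, 0.1324]
orientation: [[-1.0, 0.004, 0.001], [0.004, 1.0, 0.001], [-0.001, 0.001, -1.0]]
force: [3.4, 3.9, 0.7]
gripper_width: 0.123
gripper_force: 15.0
```

Call:
{"method": "carry_out", "body": {
  "deltas": "0 0 0 0 0.5;0 0 0 0 0.5;0 0 0 0 0.5;0 0 0 0 0.5;0 0 0 0 0.5"
}}

```text
clock: 34.05
tcp_pos: [0.6384, 0.0141, 0.1321]
orientation: [[-1.0, 0.005, -0.0], [0.005, 1.0, -0.0], [0.0, -0.0, -1.0]]
force: [0.9, 0.0, -0.7]
gripper_width: 0.497
gripper_force: 0.0
```

Call:
{"method": "carry_out", "body": {
  "deltas": "0 0 -0.3 0 0.5;0 0 -0.6 0 0.5;0 0 -1 0 0.5;0 0 -1 0 0.5;0 0 -1 0 0.5"
}}

```text
clock: 34.67
tcp_pos: [0.6382, 0.0139, 0.2117]
orientation: [[-1.0, 0.005, -0.001], [0.005, 1.0, -0.0], [0.001, -0.0, -1.0]]
force: [-0.2, -0.5, 0.0]
gripper_width: 0.497
gripper_force: 0.0
```

Call:
{"method": "carry_out", "body": {
  "deltas": "0.5 0 -0.2 0 0.5;1 0 -0.4 0 0.5;1 0 -0.4 0 0.5;1 0 -0.4 0 0.5;1 0 -0.4 0 0.5"
}}

```text
clock: 35.3
tcp_pos: [0.5591, 0.0144, 0.2433]
orientation: [[-1.0, 0.005, -0.001], [0.005, 1.0, 0.001], [0.001, 0.001, -1.0]]
force: [-0.1, -0.0, 0.1]
gripper_width: 0.502
gripper_force: 0.0
```

Run:
```python
from h import *
a=cv2.imread('pics/side0.png').astype(int);b,K,W,_=shot('side');b=b[:,:,::-1].astype(int)
c=cv2.imread('pics/scene0.png').astype(int);d,K2,W2,_=shot('scene');d=d[:,:,::-1].astype(int)
# handle bar region + door free edge, compare with the shut start image by sub-pixel template match
def m(A,B,r,cc):
    t=A[r[0]:r[1],cc[0]:cc[1]].astype(np.uint8); s=B[r[0]-8:r[1]+8,cc[0]-8:cc[1]+8].astype(np.uint8)
    R=cv2.matchTemplate(s,t,cv2.TM_CCOEFF_NORMED); _,v,_,l=cv2.minMaxLoc(R); x,y=l
    f=lambda a,b,c:(a-c)/(2*(a-2*b+c)) if 0<1 else 0
    return l[0]-8+f(R[y,x-1],R[y,x],R[y,x+1]),l[1]-8+f(R[y-1,x],R[y,x],R[y+1,x]),v
print('handle side',m(a,b,(165,205),(232,252)),'static corner',m(a,b,(150,185),(150,185)))
print('handle scene',m(c,d,(180,196),(240,254)))
for n,r,cc in [('goblet',(155,190),(272,295)),('squeezer',(155,200),(345,368)),('squat',(195,222),(335,358)),('bowl',(160,184),(324,352))]: print(n,m(a,b,r,cc))
for t in (0,.05): 
  k,s=np.cos(t),np.sin(t); p=[.695-k*.056-s*.185,.2+s*.056-k*.185,.178]; print(t,proj(K,W,p),proj(K2,W2,p))
print(readout.get_state()['tcp_pos'],readout.get_state()['force'],readout.get_state()['clock'])
```

```text
handle side (np.float32(-0.5707042), np.float32(-0.546978), 0.7767820954322815) static corner (np.float32(0.054521713), np.float32(-0.06360334), 0.998115599155426)Traceback (most recent call last):
  File "<stdin>", line 11, in <module>
  File "<stdin>", line 9, in m
IndexError: index 17 is out of bounds for axis 0 with size 17
```

The arm's shadow spoils the match on the handle, so I'll move clear and compare again.

Call:
{"method": "carry_out", "body": {
  "deltas": "0.4 -0.5 -0.5 0 0.5;0.7 -1 -1 0 0.5;0.7 -1 -1 0 0.5;0.7 -1 -1 0 0.5"
}}

```text
clock: 35.9
tcp_pos: [0.5025, -0.0649, 0.3238]
orientation: [[-1.0, 0.005, 0.0], [0.005, 1.0, 0.0], [-0.0, 0.0, -1.0]]
force: [0.6, 0.1, 0.1]
gripper_width: 0.496
gripper_force: 0.0
```

Call:
{"method": "carry_out", "body": {
  "deltas": "0 -0.5 -0.5 0 0.5;0 -1 -1 0 0.5;0 -1 -1 0 0.5;0 -1 -1 0 0.5"
}}

```text
clock: 36.4
tcp_pos: [0.5019, -0.1435, 0.4027]
orientation: [[-1.0, 0.003, -0.002], [0.003, 1.0, 0.001], [0.002, 0.001, -1.0]]
force: [0.4, 0.8, 0.1]
gripper_width: 0.503
gripper_force: 0.0
```

Run:
```python
from h import *
def m(A,B,r,cc,w=6):
    t=A[r[0]:r[1],cc[0]:cc[1]]; s=B[r[0]-w:r[1]+w,cc[0]-w:cc[1]+w]
    R=cv2.matchTemplate(s,t,cv2.TM_CCOEFF_NORMED); _,v,_,l=cv2.minMaxLoc(R); x,y=l
    i=[(R[y,x-1]-R[y,x+1])/2/(R[y,x-1]-2*R[y,x]+R[y,x+1]) if 0<x<2*w else 0,(R[y-1,x]-R[y+1,x])/2/(R[y-1,x]-2*R[y,x]+R[y+1,x]) if 0<y<2*w else 0]
    return np.round([x-w+i[0],y-w+i[1],v],2)
a=cv2.imread('pics/side0.png');b,K,W,_=shot('side','sideE.png');b=np.ascontiguousarray(b[:,:,::-1])
c=cv2.imread('pics/scene0.png');d,K2,W2,_=shot('scene','sceneE.png');d=np.ascontiguousarray(d[:,:,::-1])
print('side handle',m(a,b,(168,203),(236,250)),'scene handle',m(c,d,(182,194),(241,252)),'scene door edge',m(c,d,(180,215),(220,260)))
for n,r,cc in [('goblet',(155,190),(272,295)),('squeezer',(155,200),(345,368)),('squat',(195,222),(335,358)),('bowl',(160,184),(324,352)),('jar',(280,335),(125,170))]: print(n,m(a,b,r,cc))
for t in (0,.05): 
  k,s=np.cos(t),np.sin(t); p=[.695-k*.056-s*.185,.2+s*.056-k*.185,.178]; print(t,proj(K,W,p),proj(K2,W2,p))
```

```text
side handle [-0.5  -0.54  0.92] scene handle [0.54 6.   0.11] scene door edge [6.   6.   0.34]
goblet [0.46 0.08 0.6 ]
squeezer [ 0.23 -0.01  0.92]
squat [-2.37  0.58  0.68]
bowl [-2.04 -0.83  0.67]
jar [-0.01 -0.01  1.  ]
0 [245.86366852 173.5067695 ] [246.79806848 185.75014794]
0.05 [247.35598921 174.75030349] [249.5992861  184.39085606]
```

The force first resisted and then reversed to draw the door in. At release the grip stood at x=0.6391, the same as the door's shut position at the start, and the side view shows the handle back in its shut place. I'm handing in.

```bash
python3 -c "
from plant import robot
print(robot.hand_in())"
```

```text
the job is handed in; nothing more can be done
None
```

I handed the job in at about 36 s of the 72 s limit: the tin stands let go in the empty bay and the door is shut behind its catch. No verdict came back, and the snap is inferred from the pull reversing and the handle returning to its shut position.

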